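# Line up the condiments by height

## Task

Line up the green sauce pot, the yellow jar, the salt shaker and the red-capped spice jar on the condiment board in order of height, one standing upright in the middle of each round mark: the tallest next to the board's red end, the shortest next to its white end. Do not knock anything over, and leave the steel cup and the kitchen timer where they are.

Things in the scene. Friction and masses are not known exactly. Their poses are not given: they have to be found in the camera images.
- board: low light-wood condiment board, 84 x 330 mm and 10 mm thick, fixed to the table; four round white marks with a black rim, 64 mm across, flat on its top in one row. Origin at the centre of its underside; x across the row, y along the row, z up. The marks' centres lie at x = 0, y = -127.5, -42.5, +42.5 and +127.5 mm, on the top at z = 10 mm
- red_end: red end cap, 84 x 40 x 14 mm, fixed at one end of the board (either end, it changes from start to start): the end for the tallest. Origin at the centre of its underside, 57.5 mm along the row from the centre of the nearest mark; same axes as the board
- white_end: white end cap of the same size, fixed at the other end of the board. Origin at the centre of its underside; same axes as the board
- sauce_pot_mid (a point): round portion pot of green sauce with a clear lid, loose, 36 mm tall, 53 mm across at the lid (its top 6 mm), 48 mm just below it and narrowing a little to the foot; origin at its centre, half-way up, z along its axis
- mustard_jar_mid (a point): round plain yellow jar with a brass-coloured cap, loose, 64 mm tall, 48 mm across; origin at its centre, half-way up, z along its axis
- salt_mid (a point): clear salt shaker with a grey top, loose, 90 mm tall, 44 mm across, narrowing to 34 mm in its top 20 mm; origin at its centre, half-way up, z along its axis
- spice_mid (a point): round spice jar with a red cap, loose, 108 mm tall, 45 mm across; its cap is the top 20 mm; hold it in its upper half, about 80 mm above its foot, since the palm of a short gripper would strike the cap if it were held at the middle; origin at its centre, half-way up, z along its axis
- cup_mid (a point): bystander, not to be moved: empty steel cup, loose, 68 mm across, 42 mm tall; origin half-way up its axis
- clock_mid (a point): bystander, not to be moved: round kitchen timer, red on a white base, loose, 62 mm across, 40 mm tall; origin half-way up its axis
Things that resemble listed ones, but are neither listed nor needed, are in the scene too. What is shaped like the part that bears mustard_jar_mid but purple or turquoise is not meant.

How it is judged:
At the end, for the whole second after the job is handed in: From the red end: spice jar, salt shaker, yellow jar, sauce pot, each standing upright (within 0.15 rad) on the board's top, within 13 mm of its own mark's centre along the row and 13 mm across it, at rest and released (horizontal distance between sauce_pot_mid and red_end between 0.2995 and 0.3255 m and x of sauce_pot_mid in the frame of board between -0.013 and 0.013 m and y of sauce_pot_mid in the frame of board between -0.16 and 0.16 m and z of sauce_pot_mid in the frame of board between 0.024 and 0.032 m and angle between each of sauce_pot_mid, mustard_jar_mid, salt_mid, spice_mid's own z axis and vertical below 0.15 rad and linear speed of each of sauce_pot, mustard_jar, salt, spice below 0.02 m/s and angular speed of each of sauce_pot, mustard_jar, salt, spice below 0.5 rad/s and horizontal distance between mustard_jar_mid and red_end between 0.2145 and 0.2405 m and x of mustard_jar_mid in the frame of board between -0.013 and 0.013 m and y of mustard_jar_mid in the frame of board between -0.16 and 0.16 m and z of mustard_jar_mid in the frame of board between 0.038 and 0.046 m and horizontal distance between salt_mid and red_end between 0.1295 and 0.1555 m and x of salt_mid in the frame of board between -0.013 and 0.013 m and y of salt_mid in the frame of board between -0.16 and 0.16 m and z of salt_mid in the frame of board between 0.051 and 0.059 m and horizontal distance between spice_mid and red_end between 0.0445 and 0.0705 m and x of spice_mid in the frame of board between -0.013 and 0.013 m and y of spice_mid in the frame of board between -0.16 and 0.16 m and z of spice_mid in the frame of board between 0.06 and 0.068 m); the robot touches nothing.
It fails at once if the steel cup is moved more than 3 cm (distance of cup_mid from where it was at the start of the episode above 0.03 m).
It fails at once if the kitchen timer is moved more than 3 cm (distance of clock_mid from where it was at the start of the episode above 0.03 m).
It fails at once if one of the four condiments is tipped over (angle between any of sauce_pot_mid, mustard_jar_mid, salt_mid, spice_mid's own z axis and vertical above 0.8 rad).
It also fails if it takes over 90 s, if anything falls off the work surface, if the arm or the gripper's body presses on something with over 40 N, if the wrist force passes 120 N, or if a joint passes its speed limit or range.

## Robot

A 7-joint arm with a two-finger parallel gripper is mounted at the origin on a cart in front of the work surface, level with it; the furniture and walls round the work are solid. World frame = base frame: x ahead of the robot, y to its left, z up, the work surface at z = 0. Lengths are in m, angles in rad, forces in N, time in s.
With the tool pointing down it reaches from about 0.4 to 0.875 m from the base axis. Payload 4.4 kg.
Tool frame: the origin (TCP) lies at the very end of the fingers, on their centre line; the grasp point (between the pads) lies 19 mm behind it (arm.tcp_to_grasp is the distance from the TCP to the grasp point, in m); z points along the fingers, y is the direction in which the jaws open and shut (so a half turn about z gives the same grasp; the last joint's range is limited). The gripper opens to 85 mm and grips with 20 to 120 N. Pads are 22 mm wide; open, the fingers measure 114 mm over their backs; the gripper's body (76 mm by 85 mm) begins 54 mm behind the grasp point. The pads swing forward as they close: fully open they stand 13 mm farther back than shut.
Start: joints at [1.192, 0.628, 0.038, 1.517, -0.027, 0.996, -0.02], TCP at [0.2, -0.618, 0.231] pointing down, gripper open.
Joint ranges: [-3.06, 3.06], [-0.37, 2.12], [-1.25, 1.32], [0.18, 2.47], [-1.1, 4.24], [0.23, 1.98], [-2.94, 2.94]. Speed limits (rad/s): [2.57, 2.57, 3.14, 3.14, 3.14, 3.14, 3.14].

## Interface

Orientations are given as a rotation vector (axis times angle).
In Python, from bench import arm gives the robot as it stands.
- The arm moves only by the shell command python3 -m jog 'ROWS'. ROWS is JSON, a list of rows, each a list of 7 numbers: the opening, from 0 (shut) to 1 (fully open), then the shift along the tool's x, y, z in mm, then the turn, a rotation vector about the tool's x, y, z in degrees. In form: [[jaw, x, y, z, ax, ay, az], ...]. A call has exactly 10 rows; each row is the pose to reach, as a shift and turn from the pose measured when the call began, along the tool's axes at that moment; what a row does not reach only later rows make up. A row lasts 1/12 s, in which the tool goes at most 41.7 mm and 7.16 degrees, less where a joint would pass 70% of its speed; a pose out of reach is approached as far as the arm can. A call with a gripper value outside its range is refused whole. The fingers move at their own pace and stop on an object; the grip force is fixed at half the most. Time passes only in rows, so rows that repeat a pose let the fingers close, or fill a call up. It gives the time, the measured TCP pose, the force and the opening at its end, in the units of the state.
- arm.state(): the state, without advancing time (a new reading comes with each control period).
- arm.get_image(name): name is "scene" or "top" or "wrist"; returns a dict with "pixels" (384x512x3 uint8, blue, green, red), "z_map" (384x512 float32, m along the optical axis (not along the pixel's ray), 0 where there is no reading), "fx", "fy", "cx", "cy" (pixels), "k1" (the pictures are not rectified: a ray, as slopes to the right and down, at radius r is drawn at 1 + k1 r^2 times it, then the intrinsics apply), "rvec" (rotation vector, rad) and "tvec" (3), from world to camera coordinates, as OpenCV has them; the wrist camera has in their place "hand_eye" (4x4, takes a point from camera to tool coordinates, whose origin is the TCP and whose axes are the flange's). Camera axes: x right, y down, z forward; pixel columns grow to the right and rows downward; lengths in m; the calibration is good to about 2 mm. A picture is of the moment at which its call begins: read the wrist's pose just before it.
- arm.job_done(): hands the job in, once; it reports no verdict.
The state is a dict: "t": time; "joint_positions": joint angles; "joint_vel": joint speeds; "joint_torque": joint torques, N m; "tool_pos": TCP position; "eef_rot": TCP orientation; "force": force on the tool from outside, world axes, zero at the start; "torque": the same for the moment, N m; "finger_gap": finger opening in m.
Only numpy, scipy, OpenCV 4.12 (cv2) and the standard library are available. Lean on these libraries where they do the work, as an engineer would, in place of code of your own. Each camera call takes 0.05 s, during which the arm holds its last target. There are 200 camera calls.

## Working session

There is one attempt and no reset: what is moved stays moved. The work goes in short steps, Python scripts to look and compute and a shell command to move; the robot and the scene stay as the last step left them, time stands still between calls to the robot, and variables do not carry over. Pictures are saved under pics/ and viewed, about 12 in all and at most 16, crops included, and the job is handed in when it is done.

```bash
mkdir -p pics; ls; cat > h.py <<'E'
import numpy as np, cv2
from bench import arm
from scipy.spatial.transform import Rotation as R
def shot(n):
    s=arm.state(); d=arm.get_image(n); d['s']=s; return d
def cam(d):
    # returns R (cam->world), origin
    if 'hand_eye' in d:
        H=np.array(d['hand_eye']); s=d['s']
        Rt=R.from_rotvec(s['eef_rot']).as_matrix()
        return Rt@H[:3,:3], Rt@H[:3,3]+np.array(s['tool_pos'])
    Rm=R.from_rotvec(np.ravel(d['rvec'])).as_matrix()
    return Rm.T, -Rm.T@np.ravel(d['tvec'])
def slopes(d,u,v):
    x=(np.asarray(u,float)-d['cx'])/d['fx']; y=(np.asarray(v,float)-d['cy'])/d['fy']
    a,b=x.copy(),y.copy()
    for _ in range(20):
        f=1+d['k1']*(a*a+b*b); a,b=x/f,y/f
    return a,b
def onplane(d,u,v,z):
    a,b=slopes(d,u,v); Rc,o=cam(d)
    r=np.stack([a,b,np.ones_like(a)],-1)@Rc.T
    return o+r*((z-o[2])/r[...,2])[...,None]
def cloud(d):
    v,u=np.mgrid[:384,:512]; a,b=slopes(d,u,v); Rc,o=cam(d); z=d['z_map'][...,None]
    P=o+(np.stack([a,b,np.ones_like(a)],-1)*z)@Rc.T
    P[d['z_map']<=0]=np.nan; return P
E
python3 - <<'E'
from h import *
for n in('scene','top','wrist'):
    d=shot(n); cv2.imwrite(f'pics/{n}0.png',d['pixels']); np.save(f'/tmp/{n}0.npy',d,allow_pickle=True)
    print(n,cam(d)[1].round(3),d['fx'],d['k1'])
print(arm.state())
a,b=[cv2.imread(f'pics/{n}0.png') for n in('scene','top')]
E
```

```text
pics
scene [-0.724  0.674  0.724] 490.1948527868979 -0.011285237243664837
top [ 0.419 -0.025  1.036] 358.21943435860203 0.01971175904064332
wrist [ 0.276 -0.595  0.374] 311.0132981363564 0.0222283707734594
{'t': 0.15, 'joint_positions': array([ 1.19221338,  0.62909518,  0.03843949,  1.51808829, -0.02697999,
        0.99632591, -0.01998918]), 'joint_vel': array([-3.73843257e-04, -2.50143481e-03,  1.94699177e-04, -2.56693652e-03,
       -1.24103067e-03,  2.70934849e-05,  8.30066596e-04]), 'joint_torque': array([ 2.92088458e-03, -5.63796008e+01,  1.22834913e+00, -1.93651021e+01,
        1.11658545e-02,  7.49087281e-03, -1.03250545e-05]), 'tool_pos': array([ 0.19990263, -0.61802171,  0.23064114]), 'eef_rot': array([-3.10188166e+00, -4.89149654e-01,  3.65166634e-04]), 'force': array([ 0.142418  , -0.13482795, -0.90801816]), 'torque': array([0.02613785, 0.02037131, 0.01141783]), 'finger_gap': 0.08534124339957294}
```

View pics/top0.png

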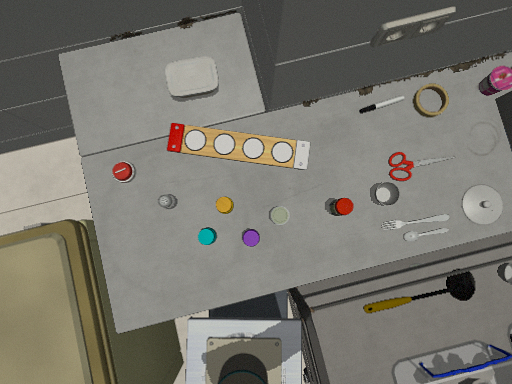

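View pics/scene0.png

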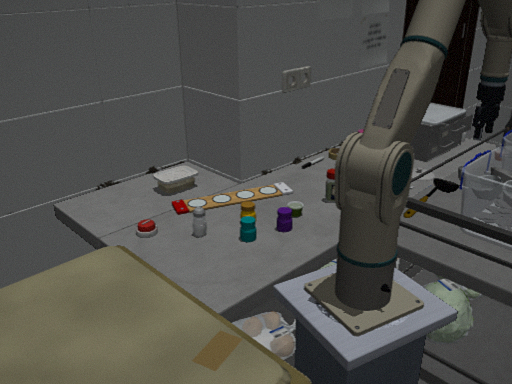

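The top view shows the board with its red end at (176,138) and white end at (303,155), and the marks at (195,140), (224,145), (253,149) and (282,153). The salt shaker is at (167,201), the yellow jar at (224,205), the green pot at (280,215) and the red-capped jar at (344,206). The bystanders are the timer at (123,171) and the cup at (384,194). The turquoise jar (207,236) and the purple one (251,238) are look-alikes of the yellow jar and aren't needed.

```bash
python3 - <<'E'
from h import *
d=np.load('/tmp/top0.npy',allow_pickle=True).item(); P=cloud(d)
Rc,o=cam(d); print('cam axes',Rc.round(2).tolist())
px=d['pixels']
# tops by height in depth cloud
m=((P[...,2]>0.02)&(P[...,2]<0.16)).astype(np.uint8)
n,l,st,c=cv2.connectedComponentsWithStats(m)
for i in range(1,n):
    if st[i,4]<25: continue
    Q=P[l==i]; zt=np.percentile(Q[:,2],95); T=Q[Q[:,2]>zt-.006]
    print(c[i].round(),st[i,4],'ztop',zt.round(4),'mid',((T.max(0)+T.min(0))/2)[:2].round(4),'ext',np.ptp(T,axis=0)[:2].round(3),px[l==i].mean(0).round())
# marks
hsv=cv2.cvtColor(px,cv2.COLOR_BGR2HSV)
g=((hsv[...,1]<40)&(hsv[...,2]>190)).astype(np.uint8)
n,l,st,c=cv2.connectedComponentsWithStats(g)
for i in range(1,n):
    if 100<st[i,4]<700 and 120<c[i,1]<175: print('white',c[i].round(1),st[i,4],onplane(d,*c[i],.010).round(4))
cv2.imwrite('pics/c1.png',cv2.resize(px[110:260,90:420],None,fx=2.4,fy=2.4,interpolation=cv2.INTER_CUBIC))
E
```

```text
cam axes [[0.01, -1.0, 0.1], [-1.0, -0.01, -0.01], [0.01, -0.1, -1.0]]
[215.  41.] 11068 ztop 0.1519 mid [ 0.8712 -0.0219] ext [0.24  1.314] [70. 73. 72.]
[192.  77.] 1775 ztop 0.0582 mid [0.8273 0.1612] ext [0.115 0.151] [158. 166. 168.]
[498.  80.] 630 ztop 0.0721 mid [ 0.8297 -0.7016] ext [0.07  0.062] [ 92.  67. 127.]
[432.  99.] 347 ztop 0.0273 mid [ 0.7836 -0.5314] ext [0.097 0.097] [ 79. 117. 133.]
[507. 108.] 310 ztop 0.0625 mid [ 0.7774 -0.7296] ext [0.035 0.011] [42. 45. 45.]
[122. 171.] 302 ztop 0.0398 mid [0.5588 0.355 ] ext [0.048 0.048] [ 51.  59. 149.]
[391. 193.] 181 ztop 0.0432 mid [ 0.505  -0.3922] ext [0.065 0.066] [84. 88. 88.]
[168. 201.] 218 ztop 0.09 mid [0.4723 0.2175] ext [0.027 0.027] [112. 116. 115.]
[224. 205.] 238 ztop 0.0669 mid [0.4675 0.0618] ext [0.038 0.041] [ 40. 134. 173.]
[341. 207.] 342 ztop 0.1098 mid [ 0.4649 -0.257 ] ext [0.042 0.041] [ 20.  39. 129.]
[486. 204.] 52 ztop 0.0284 mid [ 0.4807 -0.6756] ext [0.017 0.02 ] [138. 144. 145.]
[280. 215.] 284 ztop 0.0383 mid [ 0.4407 -0.0936] ext [0.05  0.051] [135. 155. 149.]
[ 51. 308.] 15928 ztop 0.1025 mid [0.1973 0.5047] ext [0.355 0.24 ] [ 90. 121. 129.]
[207. 236.] 253 ztop 0.0669 mid [0.3796 0.1079] ext [0.04  0.041] [142. 144.   5.]
[251. 237.] 233 ztop 0.067 mid [ 0.3785 -0.0128] ext [0.04 0.04] [153.  63. 118.]
[415. 318.] 20526 ztop 0.1185 mid [ 0.1895 -0.4052] ext [0.305 0.532] [101. 108. 111.]
[243. 369.] 983 ztop 0.1522 mid [0.0542 0.0004] ext [0.022 0.094] [36. 40. 38.]
[489. 376.] 612 ztop 0.1457 mid [ 0.0689 -0.5714] ext [0.031 0.036] [109. 114. 115.]
white [194.7 139.7] 270 [0.6562 0.1548 0.01  ]
white [223.7 143.7] 271 [0.6456 0.0704 0.01  ]
white [252.6 147.7] 269 [ 0.6352 -0.0141  0.01  ]
white [301.5 154.3] 302 [ 0.6181 -0.1562  0.01  ]
white [281.6 151.7] 269 [ 0.6247 -0.0986  0.01  ]
```

View pics/c1.png

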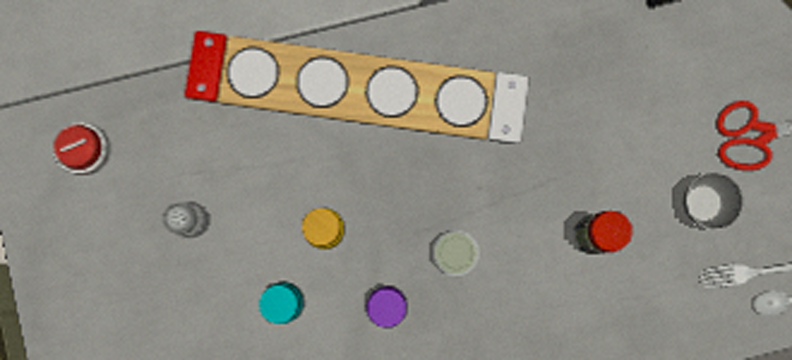

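Confirmed: yellow, not turquoise or purple, is the jar meant. In order from the red end: spice→M1, salt→M2, yellow→M3, pot→M4. I'll keep the jaws across the row (tool x toward the red end) and start with the spice jar.

```bash
cat >> h.py <<'E'
M=np.array([[.6562,.1548],[.6456,.0704],[.6352,-.0141],[.6247,-.0986]])
def go(x,y,z,yaw=-7.1):
    s=arm.state(); Rt=R.from_rotvec(s['eef_rot']).as_matrix()
    c,n=np.cos(np.radians(yaw)),np.sin(np.radians(yaw))
    T=np.array([[-n,c,0],[c,n,0],[0,0,-1]]).T
    print('t',round(s['t'],2),'tcp',s['tool_pos'].round(4),'gap',round(s['finger_gap'],4),'F',np.round(s['force'],1))
    print('shift mm',(Rt.T@(np.array([x,y,z])-s['tool_pos'])*1000).round(1),'turn',np.degrees(R.from_matrix(Rt.T@T).as_rotvec()).round(1))
E
python3 -c "
from h import *
go(.4649,-.257,.22)"
python3 -m jog '[[1,25,-18,0,0,0,-4],[1,60,-44,0,0,0,-10],[1,95,-68,0,0,0,-17],[1,130,-93,0,0,0,-24],[1,165,-118,0,0,0,-31],[1,200,-143,0,0,0,-38],[1,235,-168,0,0,0,-45],[1,270,-193,0,0,0,-52],[1,300,-215,0,0,0,-59],[1,320,-230,0,0,0,-65]]'
python3 -c "
from h import *
go(.4649,-.257,.20)
d=shot('wrist'); np.save('/tmp/w1.npy',d,allow_pickle=True); cv2.imwrite('pics/w1.png',d['pixels'])"
```

```text
t 0.15 tcp [ 0.1999 -0.618   0.2306] gap 0.0853 F [ 0.1 -0.1 -0.9]
shift mm [ 363.2 -261.9   11. ] turn [ -0.1  -0.  -65. ]
t: 0.98
tool_pos: [0.4358, -0.2968, 0.2311]
eef_rot: [-2.343, -2.09, -0.004]
force: [0.7, -0.2, 0.6]
finger_gap: 0.0855
t 0.98 tcp [ 0.4358 -0.2968  0.2311] gap 0.0855 F [ 0.7 -0.2  0.6]
shift mm [42.8 24.4 31.2] turn [ 0.  -0.2  0.6]
```

View pics/w1.png

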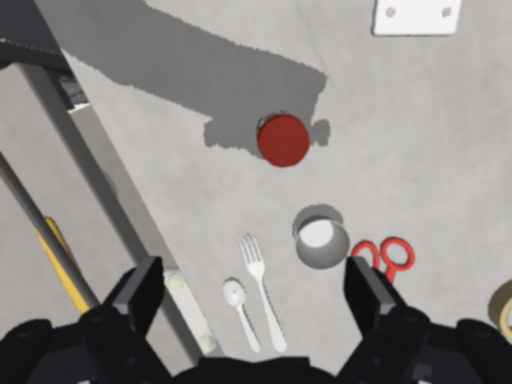

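The wrist view shows the red cap at (283,140), the cup at (321,240) and the white end cap at (417,15). I'll check the jar's position from it.

```bash
python3 - <<'E'
from h import *
d=np.load('/tmp/w1.npy',allow_pickle=True).item(); px=d['pixels'].astype(int)
m=((px[...,2]>100)&(px[...,1]<60)&(px[...,0]<60)).astype(np.uint8)
n,l,st,c=cv2.connectedComponentsWithStats(m)
for i in range(1,n):
    if st[i,4]>900: print(c[i].round(),st[i,4],onplane(d,*c[i],.108).round(4), onplane(d,st[i,0]+st[i,2]/2,st[i,1]+st[i,3]/2,.108).round(4))
d=np.load('/tmp/top0.npy',allow_pickle=True).item(); px=d['pixels']; h=cv2.cvtColor(px,cv2.COLOR_BGR2HSV)
for nm,u,v,z in(('spice',344,206,.108),('yellow',224,205,.064),('pot',280,215,.036),('salt',167,201,.09)):
    print(nm,onplane(d,u,v,z).round(4))
E
```

```text
[283. 141.] 1960 [ 0.4659 -0.2584  0.108 ] [ 0.4661 -0.2588  0.108 ]
spice [ 0.4647 -0.2543  0.108 ]
yellow [0.4648 0.0605 0.064 ]
pot [ 0.4406 -0.0935  0.036 ]
salt [0.472  0.2084 0.09  ]
```

```bash
python3 -m jog '[[1,20,12,5,0,0,0.5],[1,42,25,20,0,0,0.5],[1,42,25,45,0,0,0.5],[1,42,25,75,0,0,0.5],[1,42,25,105,0,0,0.5],[1,42,25,135,0,0,0.5],[1,42,25,155,0,0,0.5],[1,42,25,167,0,0,0.5],[1,42,25,170,0,0,0.5],[1,42,25,170,0,0,0.5]]'
python3 -c "
from h import *
go(.4657,-.258,.061)"
python3 -m jog '[[0,0,0,0,0,0,0],[0,0,0,0,0,0,0],[0,0,0,0,0,0,0],[0,0,0,0,0,0,0],[0,0,0,0,0,0,0],[0,0,0,0,0,0,0],[0,0,0,0,0,0,0],[0,0,0,0,0,0,0],[0,0,0,0,0,0,0],[0,0,0,0,0,0,0]]'
python3 -c "
from h import *
go(*M[0],.21)"
```

```text
t: 1.87
tool_pos: [0.4689, -0.2509, 0.0608]
eef_rot: [-2.339, -2.091, -0.01]
force: [0.0, 0.3, 0.5]
finger_gap: 0.0856
t 1.87 tcp [ 0.4689 -0.2509  0.0608] gap 0.0856 F [0.  0.3 0.5]
shift mm [-7.4 -2.4 -0.3] turn [ 0.1 -0.4  0.7]
t: 2.7
tool_pos: [0.469, -0.2513, 0.062]
eef_rot: [-2.34, -2.092, -0.01]
force: [-1.6, -0.3, 5.6]
finger_gap: 0.0434
t 2.7 tcp [ 0.469  -0.2513  0.062 ] gap 0.0434 F [-1.6 -0.3  5.6]
shift mm [ 425.5  140.9 -145. ] turn [ 0.1 -0.4  0.7]
```

The arm was still settling when that shift was measured, so the grip is 7 mm off-centre. I'll regrip, centred this time.

```bash
python3 -m jog '[[0.5,0,0,0,0,0,0],[1,0,0,0,0,0,0],[1,0,0,0,0,0,0],[1,-2,-1,0,0,0,0],[1,-5,-2,1,0,-0.3,0.4],[1,-7,-2,1,0,-0.4,0.7],[1,-7,-2,1,0,-0.4,0.7],[1,-7,-2,1,0,-0.4,0.7],[1,-7,-2,1,0,-0.4,0.7],[1,-7,-2,1,0,-0.4,0.7]]'
python3 -m jog '[[0,0,0,0,0,0,0],[0,0,0,0,0,0,0],[0,0,0,0,0,0,0],[0,0,0,0,0,0,0],[0,0,0,0,0,0,0],[0,0,0,0,0,0,0],[0,0,0,0,0,0,0],[0,0,0,0,0,0,0],[0,0,0,0,0,0,0],[0,0,0,0,0,0,0]]'
python3 -c "
from h import *
go(*M[0],.20)"
```

```text
t: 3.53
tool_pos: [0.4662, -0.2579, 0.0609]
eef_rot: [2.354, 2.078, 0.002]
force: [-0.1, -0.8, 1.0]
finger_gap: 0.0854
t: 4.37
tool_pos: [0.4662, -0.2579, 0.0612]
eef_rot: [2.353, 2.078, 0.002]
force: [-0.8, 1.1, 5.5]
finger_gap: 0.0433
t 4.37 tcp [ 0.4662 -0.2579  0.0612] gap 0.0433 F [-0.8  1.1  5.5]
shift mm [ 433.   137.7 -138.7] turn [ 0.1  0.  -0. ]
```

```bash
python3 -m jog '[[0,0,0,-10,0,0,0],[0,0,0,-30,0,0,0],[0,0,0,-55,0,0,0],[0,0,0,-80,0,0,0],[0,5,2,-105,0,0,0],[0,20,6,-125,0,0,0],[0,45,14,-136,0,0,0],[0,75,24,-139,0,0,0],[0,105,33,-139,0,0,0],[0,135,43,-139,0,0,0]]'
python3 -m jog '[[0,30,10,0,0,0,0],[0,60,19,0,0,0,0],[0,90,29,0,0,0,0],[0,120,38,0,0,0,0],[0,150,48,0,0,0,0],[0,180,57,0,0,0,0],[0,205,65,0,0,0,0],[0,225,72,0,0,0,0],[0,240,76,0,0,0,0],[0,245,78,0,0,0,0]]'
python3 -m jog '[[0,8,3,0,0,0,0],[0,20,7,0,0,0,0],[0,32,10,0,0,0,0],[0,40,13,0,0,0,0],[0,44,14,0,0,0,0],[0,45,14,0,0,0,0],[0,45,14,0,0,0,0],[0,45,14,0,0,0,0],[0,45,14,0,0,0,0],[0,45,14,0,0,0,0]]'
python3 -c "
from h import *
go(*M[0],.073)
d=shot('scene'); cv2.imwrite('pics/s1.png',cv2.resize(d['pixels'][100:260,120:380],None,fx=3,fy=3)); d=shot('wrist'); cv2.imwrite('pics/w2.png',d['pixels'])"
```

```text
t: 5.2
tool_pos: [0.5257, -0.1282, 0.2012]
eef_rot: [2.354, 2.077, 0.002]
force: [0.7, -0.8, -1.9]
finger_gap: 0.0435
t: 6.03
tool_pos: [0.6337, 0.1088, 0.2013]
eef_rot: [2.351, 2.082, 0.005]
force: [-0.5, 0.5, -1.4]
finger_gap: 0.044
t: 6.87
tool_pos: [0.6531, 0.1509, 0.2015]
eef_rot: [2.352, 2.081, 0.004]
force: [0.6, -0.4, -1.1]
finger_gap: 0.0434
t 6.87 tcp [0.6531 0.1509 0.2015] gap 0.0434 F [ 0.6 -0.4 -1.1]
shift mm [  4.1   2.2 128.5] turn [ 0.2 -0.1  0.1]
```

View pics/s1.png

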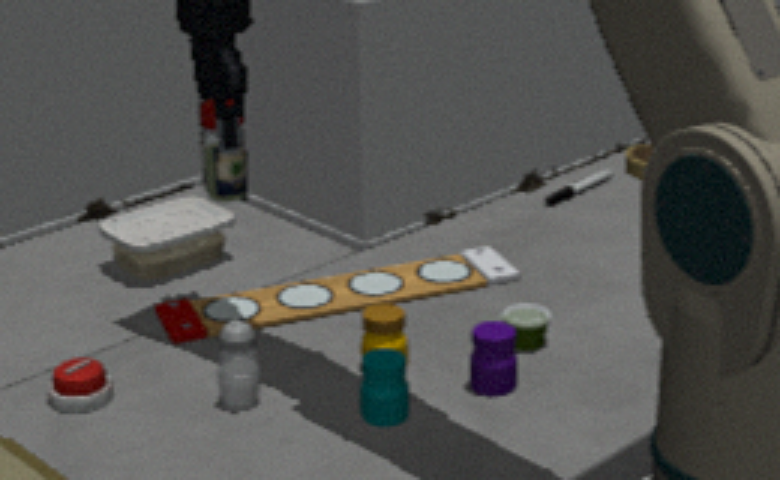

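The spice jar hangs upright in the gripper at crop (225,150). Now lowering it onto M1.

```bash
python3 -m jog '[[0,2,1,10,0,0,0],[0,4,2,30,0,0,0],[0,4,2,55,0,0,0],[0,4,2,80,0,0,0],[0,4,2,100,0,0,0],[0,4,2,114,0,0,0],[0,4,2,122,0,0,0],[0,4,2,126,0,0,0],[0,4,2,129,0,0,0],[0,4,2,129,0,0,0]]'
python3 -m jog '[[0,0,0,0,0,0,0],[0,0,0,0.5,0,0,0],[0.3,0,0,0.5,0,0,0],[0.6,0,0,0.5,0,0,0],[1,0,0,0.5,0,0,0],[1,0,0,0.5,0,0,0],[1,0,0,0.5,0,0,0],[1,0,0,0.5,0,0,0],[1,0,0,-10,0,0,0],[1,0,0,-30,0,0,0]]'
python3 -m jog '[[1,0,0,-35,0,0,0],[1,0,0,-70,0,0,0],[1,0,0,-100,0,0,0],[1,0,0,-125,0,0,0],[1,0,0,-130,0,0,0],[1,0,0,-130,0,0,0],[1,0,0,-130,0,0,0],[1,0,0,-130,0,0,0],[1,0,0,-130,0,0,0],[1,0,0,-130,0,0,0]]'
python3 -c "
from h import *
go(.4723,.2175,.22)"
```

```text
t: 7.8
tool_pos: [0.6564, 0.1552, 0.0728]
eef_rot: [2.351, 2.081, 0.006]
force: [-0.8, -0.0, -0.5]
finger_gap: 0.0436
t: 8.63
tool_pos: [0.6544, 0.1546, 0.1012]
eef_rot: [-2.352, -2.082, 0.001]
force: [-0.3, -0.1, 0.3]
finger_gap: 0.0856
t: 9.47
tool_pos: [0.6538, 0.1544, 0.2297]
eef_rot: [-2.351, -2.081, 0.005]
force: [-0.3, 0.1, -0.0]
finger_gap: 0.0853
t 9.47 tcp [0.6538 0.1544 0.2297] gap 0.0853 F [-0.3  0.1 -0. ]
shift mm [  40.6 -187.8   10.2] turn [-0.2  0.1  0.1]
```

```bash
python3 -m jog '[[1,0,-15,0,0,0,0],[1,0,-45,0,0,0,0],[1,0,-80,0,0,0,0],[1,0,-115,0,0,0,0],[1,0,-145,0,0,0,0],[1,0,-168,0,0,0,0],[1,0,-182,0,0,0,0],[1,0,-188,0,0,0,0],[1,0,-188,0,0,0,0],[1,0,-188,0,0,0,0]]'
python3 -c "
from h import *
d=shot('wrist'); np.save('/tmp/w2.npy',d,allow_pickle=True); cv2.imwrite('pics/w3.png',d['pixels'])
d=shot('top'); np.save('/tmp/t2.npy',d,allow_pickle=True); cv2.imwrite('pics/t2.png',cv2.resize(d['pixels'][110:260,90:420],None,fx=2.4,fy=2.4))
go(.4723,.2175,.22)"
```

```text
t: 10.3
tool_pos: [0.4681, 0.1772, 0.2302]
eef_rot: [-2.352, -2.081, 0.004]
force: [0.6, 0.1, 0.2]
finger_gap: 0.0853
t 10.4 tcp [0.4685 0.177  0.2301] gap 0.0853 F [-0.2 -0.2 -0.7]
shift mm [40.6 -1.2 10.1] turn [-0.2  0.1  0.1]
```

View pics/w3.png

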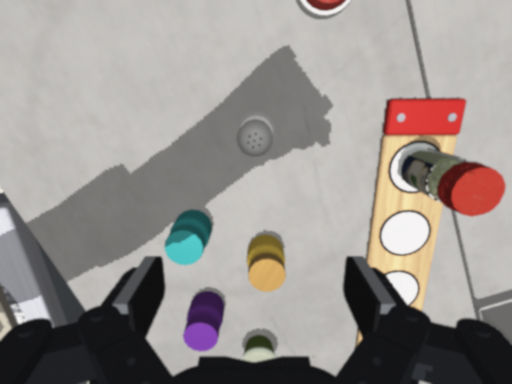

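The wrist view shows the salt shaker's top at (255,137), the yellow cap at (267,272), the spice jar on its mark with its foot at (410,168), and the timer at (325,3). Computing positions.

```bash
python3 - <<'E'
from h import *
d=np.load('/tmp/w2.npy',allow_pickle=True).item()
for nm,u,v,z in(('salt',255,136,.09),('yellow',267,273,.064),('spicetop',471,188,.118),('purple',201,336,.064)):
    print(nm,onplane(d,u,v,z).round(4))
g=cv2.medianBlur(cv2.cvtColor(d['pixels'],cv2.COLOR_BGR2GRAY),3)
c=cv2.HoughCircles(g[95:180,210:300],cv2.HOUGH_GRADIENT,1,60,param1=80,param2=12,minRadius=14,maxRadius=28)
c=c[0][0]; print(c,onplane(d,c[0]+210,c[1]+95,.09).round(4),onplane(d,c[0]+210,c[1]+95,.07).round(4))
E
```

```text
salt [0.4746 0.2196 0.09  ]
yellow [0.4693 0.0616 0.064 ]
spicetop [0.6512 0.1572 0.118 ]
purple [ 0.3796 -0.016   0.064 ]
[44.5 42.5 18.2] [0.474  0.2184 0.09  ] [0.4737 0.2158 0.07  ]
```

```bash
python3 -m jog '[[1,15,0,5,0,0,0],[1,35,0,20,0,0,0],[1,41,0,45,0,0,0],[1,41,0,75,0,0,0],[1,41,0,105,0,0,0],[1,41,0,135,0,0,0],[1,41,0,160,0,0,0],[1,41,0,180,0,0,0],[1,41,0,190,0,0,0],[1,41,0,194,0,0,0]]'
python3 -m jog '[[1,0,0,0,0,0,0],[0.5,0,0,0,0,0,0],[0,0,0,0,0,0,0],[0,0,0,0,0,0,0],[0,0,0,0,0,0,0],[0,0,0,0,0,0,0],[0,0,0,0,0,0,0],[0,0,0,0,0,0,0],[0,0,0,0,0,0,0],[0,0,0,0,0,0,0]]'
python3 -c "
from h import *
go(*M[1],.20)"
```

```text
t: 11.23
tool_pos: [0.4729, 0.217, 0.0341]
eef_rot: [-2.353, -2.079, 0.008]
force: [0.4, 1.0, 0.4]
finger_gap: 0.085
t: 12.07
tool_pos: [0.4739, 0.2174, 0.0356]
eef_rot: [-2.354, -2.079, 0.004]
force: [-0.8, -0.6, 7.9]
finger_gap: 0.0364
t 12.07 tcp [0.4739 0.2174 0.0356] gap 0.0364 F [-0.8 -0.6  7.9]
shift mm [-124.9  188.1 -164.6] turn [-0.1  0.1  0. ]
```

A 36 mm gap is less than the 44 mm expected, so I'll look before lifting.

```bash
python3 -c "
from h import *
d=shot('scene'); a=cv2.resize(d['pixels'][120:260,120:300],None,fx=3,fy=3)
e=shot('wrist'); b=cv2.resize(e['pixels'],(560,420))[:, 60:560]
b=cv2.resize(e['pixels'][134:384,100:400],(504,420)); a=cv2.resize(d['pixels'][180:250,165:215],(295,420),interpolation=cv2.INTER_CUBIC)
cv2.imwrite('pics/c4.png',np.hstack([a,b]))"
```

```text
(no output)
```

View pics/c4.png

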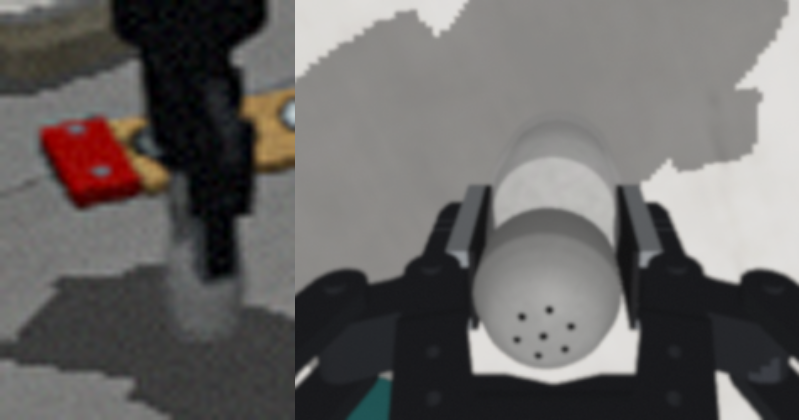

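The shaker is centred between the pads (crop at (545,230)), gripped at its waist, which explains the gap. I'll lift it and move slowly, watching the gap.

```bash
python3 -m jog '[[0,0,0,-3,0,0,0],[0,0,0,-10,0,0,0],[0,0,0,-25,0,0,0],[0,0,0,-45,0,0,0],[0,0,0,-70,0,0,0],[0,0,0,-95,0,0,0],[0,0,0,-120,0,0,0],[0,0,0,-145,0,0,0],[0,0,0,-160,0,0,0],[0,0,0,-165,0,0,0]]'
python3 -m jog '[[0,-6,10,0,0,0,0],[0,-18,28,0,0,0,0],[0,-34,52,0,0,0,0],[0,-52,78,0,0,0,0],[0,-70,105,0,0,0,0],[0,-88,132,0,0,0,0],[0,-104,157,0,0,0,0],[0,-116,175,0,0,0,0],[0,-123,185,0,0,0,0],[0,-125,188,0,0,0,0]]'
python3 -m jog '[[0,0,0,0,0,0,0],[0,0,0,0,0,0,0],[0,0,0,0,0,0,0],[0,0,0,0,0,0,0],[0,0,0,0,0,0,0],[0,0,0,0,0,0,0],[0,0,0,0,0,0,0],[0,0,0,0,0,0,0],[0,0,0,0,0,0,0],[0,0,0,0,0,0,0]]'
python3 -c "
from h import *
go(*M[1],.0465)
d=shot('scene'); cv2.imwrite('pics/s5.png',cv2.resize(d['pixels'][100:260,120:380],None,fx=3,fy=3))"
```

```text
t: 13.0
tool_pos: [0.4755, 0.2182, 0.2038]
eef_rot: [2.354, 2.079, 0.004]
force: [-0.4, 1.0, -1.8]
finger_gap: 0.0367
t: 13.83
tool_pos: [0.6475, 0.0676, 0.2022]
eef_rot: [2.358, 2.075, -0.0]
force: [1.6, -0.2, -1.8]
finger_gap: 0.0369
t: 14.67
tool_pos: [0.6475, 0.0675, 0.2023]
eef_rot: [2.358, 2.075, -0.0]
force: [-0.6, -0.3, -2.2]
finger_gap: 0.0365
t 14.67 tcp [0.6475 0.0675 0.2023] gap 0.0365 F [-0.6 -0.3 -2.2]
shift mm [  2.7  -2.4 155.8] turn [ 0.   0.  -0.2]
```

View pics/s5.png

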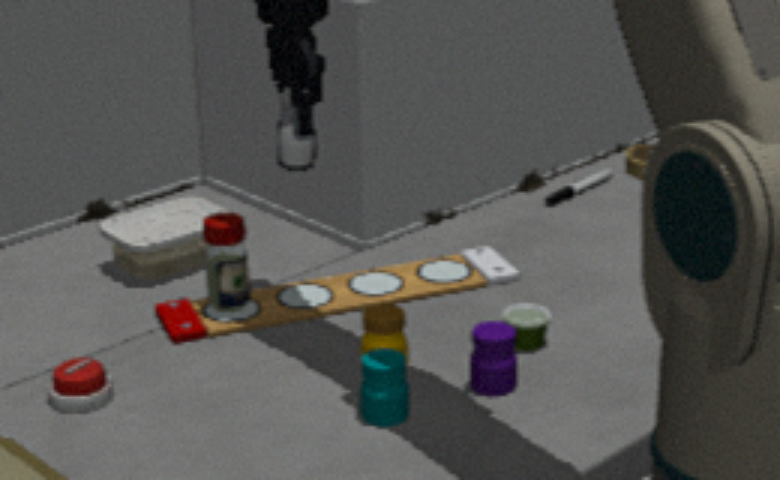

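The salt shaker hangs upright at crop (297,140) and the spice jar stands on its mark at (228,265). Lowering now.

```bash
python3 -m jog '[[0,1,-1,12,0,0,0],[0,3,-2,35,0,0,0],[0,3,-2,62,0,0,0],[0,3,-2,90,0,0,0],[0,3,-2,115,0,0,0],[0,3,-2,134,0,0,0],[0,3,-2,146,0,0,0],[0,3,-2,152,0,0,0],[0,3,-2,155,0,0,0],[0,3,-2,155,0,0,0]]'
python3 -m jog '[[0,0,0,0,0,0,0],[0,0,0,0.5,0,0,0],[0.3,0,0,0.5,0,0,0],[0.6,0,0,0.5,0,0,0],[1,0,0,0.5,0,0,0],[1,0,0,0.5,0,0,0],[1,0,0,0.5,0,0,0],[1,0,0,0.5,0,0,0],[1,0,0,-10,0,0,0],[1,0,0,-30,0,0,0]]'
python3 -m jog '[[1,0,0,-35,0,0,0],[1,0,0,-70,0,0,0],[1,0,0,-105,0,0,0],[1,0,0,-135,0,0,0],[1,0,0,-150,0,0,0],[1,0,0,-155,0,0,0],[1,0,0,-155,0,0,0],[1,0,0,-155,0,0,0],[1,0,0,-155,0,0,0],[1,0,0,-155,0,0,0]]'
python3 -c "
from h import *
go(.4680,.0618,.22)"
```

```text
t: 15.55
tool_pos: [0.6463, 0.0708, 0.0474]
eef_rot: [2.358, 2.075, 0.001]
force: [-0.3, -0.8, -1.6]
finger_gap: 0.0368
t: 16.38
tool_pos: [0.6444, 0.0705, 0.076]
eef_rot: [-2.357, -2.075, 0.006]
force: [0.5, -0.5, -0.0]
finger_gap: 0.0856
t: 17.22
tool_pos: [0.644, 0.0705, 0.2292]
eef_rot: [-2.356, -2.073, 0.01]
force: [0.7, -0.1, 0.5]
finger_gap: 0.0855
t 17.22 tcp [0.644  0.0705 0.2292] gap 0.0855 F [ 0.7 -0.1  0.5]
shift mm [ -30.9 -173.4   10.4] turn [-0.4  0.1 -0.2]
```

```bash
python3 -m jog '[[1,-6,-14,0,0,0,0],[1,-17,-42,0,0,0,0],[1,-30,-74,0,0,0,0],[1,-44,-106,0,0,0,0],[1,-56,-136,0,0,0,0],[1,-65,-158,0,0,0,0],[1,-70,-170,0,0,0,0],[1,-71,-173,0,0,0,0],[1,-71,-173,0,0,0,0],[1,-71,-173,0,0,0,0]]'
python3 -c "
from h import *
d=shot('wrist'); np.save('/tmp/w4.npy',d,allow_pickle=True); cv2.imwrite('pics/w4.png',d['pixels'])
go(.4680,.0618,.022)"
```

```text
t: 18.05
tool_pos: [0.4645, 0.0223, 0.2304]
eef_rot: [-2.356, -2.074, 0.009]
force: [0.2, 0.6, -1.2]
finger_gap: 0.0855
t 18.1 tcp [0.4647 0.0225 0.2304] gap 0.0849 F [ 1.  -0.3  0.3]
shift mm [ 39.8  -0.5 208.3] turn [-0.3  0.1 -0.2]
```

View pics/w4.png

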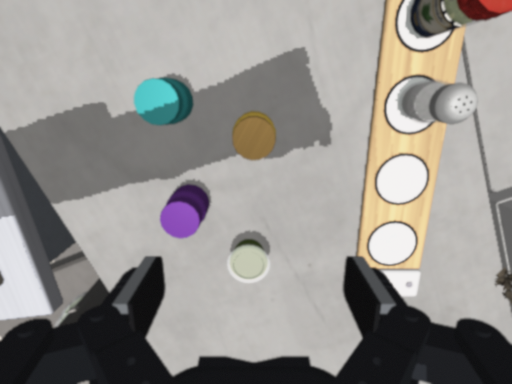

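The salt shaker stands on mark 2, foot at (408,104). The yellow cap is at (255,137), the pot's lid at (249,261), and the turquoise and purple jars are well clear.

```bash
python3 - <<'E'
from h import *
d=np.load('/tmp/w4.npy',allow_pickle=True).item()
for nm,u,v,z in(('yellow',255,137,.064),('pot',249,261,.036),('salttop',461,104,.100),('m3',402,179,.01),('m4',391.5,243.5,.01)):
    print(nm,onplane(d,u,v,z).round(4))
E
```

```text
yellow [0.4702 0.0604 0.064 ]
pot [ 0.4435 -0.0916  0.036 ]
salttop [0.644  0.0698 0.1   ]
m3 [ 0.6378 -0.0186  0.01  ]
m4 [ 0.6263 -0.1036  0.01  ]
```

```bash
python3 -m jog '[[1,15,0,5,0,0,0],[1,33,0,20,0,0,0],[1,39,1,45,0,0,0],[1,39,1,80,0,0,0],[1,39,1,115,0,0,0],[1,39,1,148,0,0,0],[1,39,1,175,0,0,0],[1,39,1,195,0,0,0],[1,39,1,204,0,0,0],[1,39,1,207,0,0,0]]'
python3 -m jog '[[1,0,0,0,0,0,0],[0.5,0,0,0,0,0,0],[0,0,0,0,0,0,0],[0,0,0,0,0,0,0],[0,0,0,0,0,0,0],[0,0,0,0,0,0,0],[0,0,0,0,0,0,0],[0,0,0,0,0,0,0],[0,0,0,0,0,0,0],[0,0,0,0,0,0,0]]'
python3 -c "
from h import *
go(.636,-.016,.20)"
```

```text
t: 18.93
tool_pos: [0.4692, 0.0612, 0.0213]
eef_rot: [-2.354, -2.074, 0.012]
force: [0.1, 0.1, -0.1]
finger_gap: 0.0853
t: 19.77
tool_pos: [0.4697, 0.0613, 0.0229]
eef_rot: [-2.355, -2.075, 0.009]
force: [-1.4, -0.0, 9.7]
finger_gap: 0.045
t 19.77 tcp [0.4697 0.0613 0.0229] gap 0.045 F [-1.4 -0.   9.7]
shift mm [ -56.1  173.6 -178.1] turn [-0.4  0.1 -0.1]
```

```bash
python3 -m jog '[[0,0,0,-3,0,0,0],[0,0,0,-12,0,0,0],[0,0,0,-30,0,0,0],[0,0,0,-55,0,0,0],[0,0,0,-82,0,0,0],[0,0,0,-110,0,0,0],[0,0,0,-138,0,0,0],[0,0,0,-160,0,0,0],[0,0,0,-174,0,0,0],[0,0,0,-178,0,0,0]]'
python3 -m jog '[[0,-3,9,0,0,0,0],[0,-8,26,0,0,0,0],[0,-15,48,0,0,0,0],[0,-24,74,0,0,0,0],[0,-33,100,0,0,0,0],[0,-41,126,0,0,0,0],[0,-48,148,0,0,0,0],[0,-53,164,0,0,0,0],[0,-56,172,0,0,0,0],[0,-56,174,0,0,0,0]]'
python3 -m jog '[[0,0,0,0,0,0,0],[0,0,0,0,0,0,0],[0,0,0,0,0,0,0],[0,0,0,0,0,0,0],[0,0,0,0,0,0,0],[0,0,0,0,0,0,0],[0,0,0,0,0,0,0],[0,0,0,0,0,0,0],[0,0,0,0,0,0,0],[0,0,0,0,0,0,0]]'
python3 -c "
from h import *
go(.636,-.016,.0345)
d=shot('scene'); cv2.imwrite('pics/s6.png',cv2.resize(d['pixels'][100:260,120:380],None,fx=3,fy=3))"
```

```text
t: 20.6
tool_pos: [0.4722, 0.0616, 0.204]
eef_rot: [-2.358, -2.076, 0.002]
force: [0.7, -0.3, -1.6]
finger_gap: 0.0451
t: 21.43
tool_pos: [0.6383, -0.0177, 0.2023]
eef_rot: [-2.359, -2.073, 0.005]
force: [-0.3, 0.8, -1.5]
finger_gap: 0.045
t: 22.27
tool_pos: [0.6383, -0.0177, 0.2023]
eef_rot: [-2.359, -2.073, 0.005]
force: [0.1, -0.0, -1.5]
finger_gap: 0.0453
t 22.27 tcp [ 0.6383 -0.0177  0.2023] gap 0.0453 F [ 0.1 -0.  -1.5]
shift mm [  1.7  -2.1 167.8] turn [-0.1  0.1 -0.3]
```

View pics/s6.png

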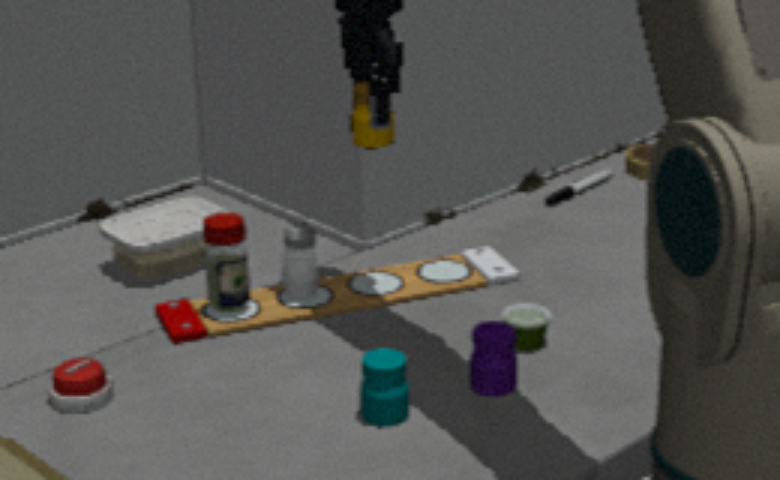

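The yellow jar hangs upright at crop (372,115). Placing it on M3.

```bash
python3 -m jog '[[0,1,-1,12,0,0,0],[0,2,-2,38,0,0,0],[0,2,-2,68,0,0,0],[0,2,-2,98,0,0,0],[0,2,-2,124,0,0,0],[0,2,-2,145,0,0,0],[0,2,-2,158,0,0,0],[0,2,-2,164,0,0,0],[0,2,-2,167,0,0,0],[0,2,-2,167,0,0,0]]'
python3 -m jog '[[0,0,0,0,0,0,0],[0,0,0,0.5,0,0,0],[0.3,0,0,0.5,0,0,0],[0.6,0,0,0.5,0,0,0],[1,0,0,0.5,0,0,0],[1,0,0,0.5,0,0,0],[1,0,0,0.5,0,0,0],[1,0,0,0.5,0,0,0],[1,0,0,-10,0,0,0],[1,0,0,-30,0,0,0]]'
python3 -m jog '[[1,0,0,-35,0,0,0],[1,0,0,-70,0,0,0],[1,0,0,-105,0,0,0],[1,0,0,-140,0,0,0],[1,0,0,-160,0,0,0],[1,0,0,-167,0,0,0],[1,0,0,-167,0,0,0],[1,0,0,-167,0,0,0],[1,0,0,-167,0,0,0],[1,0,0,-167,0,0,0]]'
python3 -c "
from h import *
go(.4420,-.0928,.22)"
```

```text
t: 23.15
tool_pos: [0.6366, -0.0156, 0.0355]
eef_rot: [-2.359, -2.074, 0.004]
force: [0.3, 0.5, -0.7]
finger_gap: 0.0452
t: 23.98
tool_pos: [0.6347, -0.0156, 0.0641]
eef_rot: [-2.357, -2.072, 0.01]
force: [0.4, -0.2, 1.0]
finger_gap: 0.0857
t: 24.82
tool_pos: [0.6347, -0.0155, 0.2292]
eef_rot: [-2.355, -2.07, 0.014]
force: [-0.0, 0.5, 0.3]
finger_gap: 0.0858
t 24.82 tcp [ 0.6347 -0.0155  0.2292] gap 0.0858 F [-0.   0.5  0.3]
shift mm [-101.3 -181.1   11.4] turn [-0.6  0.2 -0.3]
```

```bash
python3 -m jog '[[1,-12,-15,0,0,0,0],[1,-34,-44,0,-0.2,0,0],[1,-58,-75,0,-0.4,0,0],[1,-83,-106,0,-0.6,0.2,-0.3],[1,-106,-136,0,-0.6,0.2,-0.3],[1,-125,-160,0,-0.6,0.2,-0.3],[1,-136,-175,0,-0.6,0.2,-0.3],[1,-141,-181,0,-0.6,0.2,-0.3],[1,-141,-181,0,-0.6,0.2,-0.3],[1,-141,-181,0,-0.6,0.2,-0.3]]'
python3 - <<'E'
from h import *
d=shot('wrist'); np.save('/tmp/w5.npy',d,allow_pickle=True); cv2.imwrite('pics/w5.png',d['pixels'])
go(.4420,-.0928,.007)
E
```

```text
t: 25.65
tool_pos: [0.4382, -0.1317, 0.2313]
eef_rot: [-2.354, -2.081, -0.003]
force: [-0.7, 1.0, -0.5]
finger_gap: 0.0855
t 25.7 tcp [ 0.4387 -0.1313  0.2314] gap 0.0855 F [-0.2  0.7  0.2]
shift mm [ 38.2  -1.8 224.4] turn [ 0.1 -0.1  0.1]
```

View pics/w5.png

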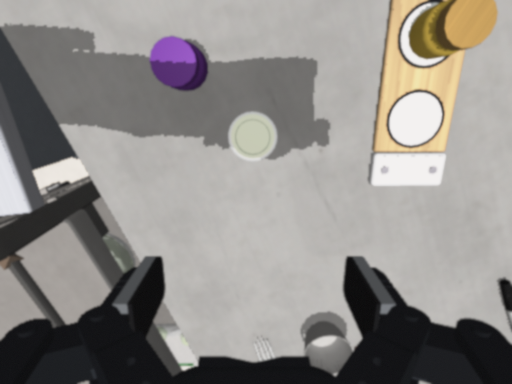

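The pot's lid is at (253,136), the free mark M4 at (415,119), and the yellow jar stands on M3 with its foot at (424,36).

```bash
python3 - <<'E'
from h import *
d=np.load('/tmp/w5.npy',allow_pickle=True).item()
for nm,u,v,z in(('pot',253,136,.036),('yellowtop',470,23,.074),('m4',415.5,119,.01)):
    p=onplane(d,u,v,z); print(nm,p.round(4))
    if nm=='pot': go(p[0],p[1],.007)
E
```

```text
pot [ 0.4427 -0.0956  0.036 ]
t 25.7 tcp [ 0.4387 -0.1313  0.2314] gap 0.0855 F [-0.2  0.7  0.2]
shift mm [ 35.5  -0.8 224.4] turn [ 0.1 -0.1  0.1]
yellowtop [ 0.6375 -0.0204  0.074 ]
m4 [ 0.6274 -0.1031  0.01  ]
```

```bash
python3 -m jog '[[1,15,0,8,0,0,0],[1,32,-1,28,0,0,0],[1,37,-1,58,0,0,0],[1,37,-1,94,0,0,0],[1,37,-1,130,0,0,0],[1,37,-1,164,0,0,0],[1,37,-1,192,0,0,0],[1,37,-1,211,0,0,0],[1,37,-1,220,0,0,0],[1,37,-1,223,0,0,0]]'
python3 -m jog '[[1,0,0,0,0,0,0],[0.5,0,0,0,0,0,0],[0,0,0,0,0,0,0],[0,0,0,0,0,0,0],[0,0,0,0,0,0,0],[0,0,0,0,0,0,0],[0,0,0,0,0,0,0],[0,0,0,0,0,0,0],[0,0,0,0,0,0,0],[0,0,0,0,0,0,0]]'
python3 -c "
from h import *
go(.626,-.101,.19)"
```

```text
t: 26.53
tool_pos: [0.4432, -0.0921, 0.0056]
eef_rot: [-2.347, -2.083, -0.003]
force: [0.4, 0.2, -0.3]
finger_gap: 0.0852
t: 27.37
tool_pos: [0.4439, -0.0918, 0.0063]
eef_rot: [-2.348, -2.085, -0.005]
force: [-1.1, 1.0, 7.2]
finger_gap: 0.0505
t 27.37 tcp [ 0.4439 -0.0918  0.0063] gap 0.0505 F [-1.1  1.   7.2]
shift mm [  13.1  182.1 -183.5] turn [ 0.  -0.2  0.3]
```

```bash
python3 -m jog '[[0,0,0,-3,0,0,0],[0,0,0,-12,0,0,0],[0,0,0,-30,0,0,0],[0,0,0,-55,0,0,0],[0,0,0,-82,0,0,0],[0,0,0,-110,0,0,0],[0,0,0,-138,0,0,0],[0,0,0,-162,0,0,0],[0,0,0,-178,0,0,0],[0,0,0,-184,0,0,0]]'
python3 -m jog '[[0,1,9,0,0,0,0],[0,2,27,0,0,0,0],[0,4,50,0,0,0,0],[0,6,77,0,0,0,0],[0,8,104,0,0,0,0],[0,10,131,0,0,0,0],[0,11,154,0,0,0,0],[0,12,171,0,0,0,0],[0,13,180,0,0,0,0],[0,13,182,0,0,0,0]]'
python3 -m jog '[[0,0,0,0,0,0,0],[0,0,0,0,0,0,0],[0,0,0,0,0,0,0],[0,0,0,0,0,0,0],[0,0,0,0,0,0,0],[0,0,0,0,0,0,0],[0,0,0,0,0,0,0],[0,0,0,0,0,0,0],[0,0,0,0,0,0,0],[0,0,0,0,0,0,0]]'
python3 -c "
from h import *
go(.626,-.101,.0178)
d=shot('scene'); cv2.imwrite('pics/s7.png',cv2.resize(d['pixels'][100:260,120:380],None,fx=3,fy=3))"
```

```text
t: 28.2
tool_pos: [0.4447, -0.0928, 0.1927]
eef_rot: [2.349, 2.084, 0.008]
force: [0.0, -0.5, -0.8]
finger_gap: 0.0503
t: 29.03
tool_pos: [0.6284, -0.1012, 0.1914]
eef_rot: [2.35, 2.085, 0.008]
force: [0.2, 0.4, -0.8]
finger_gap: 0.0502
t: 29.87
tool_pos: [0.6284, -0.1013, 0.1915]
eef_rot: [2.35, 2.085, 0.008]
force: [0.2, -0.3, -1.7]
finger_gap: 0.0508
t 29.87 tcp [ 0.6284 -0.1013  0.1915] gap 0.0508 F [ 0.2 -0.3 -1.7]
shift mm [ -0.6  -3.1 173.7] turn [ 0.2 -0.2  0.3]
```

View pics/s7.png

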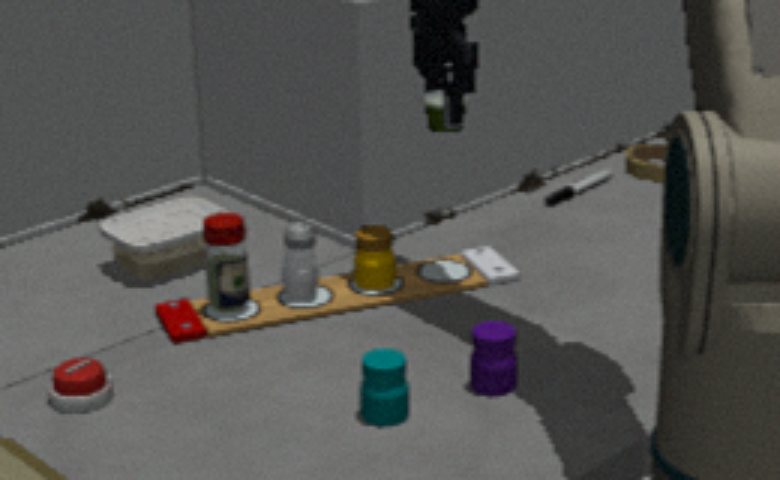

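The pot is held at crop (443,112), and the spice jar, salt shaker and yellow jar stand on their marks. Placing the pot on M4.

```bash
python3 -m jog '[[0,0,-1,12,0,0,0],[0,0,-2,38,0,0,0],[0,0,-3,70,0,0,0],[0,0,-3,102,0,0,0],[0,0,-3,130,0,0,0],[0,0,-3,152,0,0,0],[0,0,-3,165,0,0,0],[0,0,-3,171,0,0,0],[0,0,-3,173,0,0,0],[0,0,-3,174,0,0,0]]'
python3 -m jog '[[0,0,0,0,0,0,0],[0,0,0,0,0,0,0],[0.3,0,0,0,0,0,0],[0.6,0,0,0,0,0,0],[1,0,0,0,0,0,0],[1,0,0,0,0,0,0],[1,0,0,0,0,0,0],[1,0,0,0,0,0,0],[1,0,0,-10,0,0,0],[1,0,0,-30,0,0,0]]'
python3 -m jog '[[1,0,0,-35,0,0,0],[1,0,0,-70,0,0,0],[1,0,0,-105,0,0,0],[1,0,0,-140,0,0,0],[1,0,0,-170,0,0,0],[1,0,0,-190,0,0,0],[1,0,0,-190,0,0,0],[1,0,0,-190,0,0,0],[1,0,0,-190,0,0,0],[1,0,0,-190,0,0,0]]'
python3 -m jog '[[1,0,-15,0,0,0,0],[1,0,-40,0,0,0,0],[1,0,-70,0,0,0,0],[1,-10,-100,0,0,0,0],[1,-30,-130,0,0,0,0],[1,-55,-155,0,0,0,0],[1,-80,-170,0,0,0,0],[1,-100,-180,0,0,0,0],[1,-110,-180,0,0,0,0],[1,-110,-180,0,0,0,0]]'
python3 - <<'E'
from h import *
d=shot('top'); P=cloud(d); px=d['pixels']
cv2.imwrite('pics/t9.png',cv2.resize(px[100:250,90:420],None,fx=2.4,fy=2.4,interpolation=cv2.INTER_CUBIC))
m=((P[...,2]>0.025)&(P[...,2]<0.14)).astype(np.uint8)
n,l,st,c=cv2.connectedComponentsWithStats(m)
u=(M[0]-M[3])/np.linalg.norm(M[0]-M[3])
for i in range(1,n):
    if not 25<st[i,4]<800: continue
    Q=P[l==i]; zt=np.percentile(Q[:,2],95); T=Q[Q[:,2]>zt-.006]; mid=((T.max(0)+T.min(0))/2)[:2]
    s='' 
    k=np.argmin(np.linalg.norm(M-mid,axis=1)); e=mid-M[k]
    if np.linalg.norm(e)<.04: s=f'mark {k+1} err row {e@u*1000:.1f} across {(e[0]*u[1]-e[1]*u[0])*1000:.1f} mm'
    print(c[i].round(),st[i,4],zt.round(4),mid.round(4),s)
go(0,0,0)
E
```

```text
t: 30.75
tool_pos: [0.6268, -0.1001, 0.0179]
eef_rot: [2.349, 2.084, 0.01]
force: [1.4, 0.5, -0.6]
finger_gap: 0.0505
t: 31.58
tool_pos: [0.6247, -0.1001, 0.0465]
eef_rot: [-2.348, -2.084, -0.005]
force: [-0.7, -0.7, 0.5]
finger_gap: 0.0853
t: 32.42
tool_pos: [0.6236, -0.1009, 0.2352]
eef_rot: [-2.346, -2.083, -0.002]
force: [0.3, -0.2, -0.2]
finger_gap: 0.0853
t: 33.25
tool_pos: [0.4308, -0.1913, 0.2344]
eef_rot: [-2.35, -2.077, 0.0]
force: [0.4, 0.8, 0.9]
finger_gap: 0.0855
[498.  80.] 609 0.0717 [ 0.83   -0.7013] 
[508. 106.] 252 0.0636 [ 0.78   -0.7299] 
[190. 134.] 374 0.1201 [0.6545 0.1545] mark 1 err row -0.5 across -1.6 mm
[222. 140.] 213 0.0996 [0.6449 0.0726] mark 2 err row 2.1 across -0.9 mm
[253. 145.] 264 0.0766 [ 0.6361 -0.0155] mark 3 err row -1.3 across 1.0 mm
[284. 149.] 274 0.0486 [ 0.6256 -0.1027] mark 4 err row -4.0 across 1.4 mm
[121. 171.] 282 0.0396 [0.559  0.3548] 
[487. 204.] 28 0.0292 [ 0.4806 -0.6742] 
[207. 236.] 248 0.0671 [0.3796 0.1079] 
[251. 237.] 232 0.0668 [ 0.3786 -0.0128] 
[509. 368.] 44 0.1314 [ 0.0773 -0.6441] 
t 33.3 tcp [ 0.432  -0.1893  0.2347] gap 0.0857 F [-0.1  0.4  0. ]
shift mm [ 134.8 -451.   236.6] turn [-0.2 -0.3  0.2]
```

View pics/t9.png

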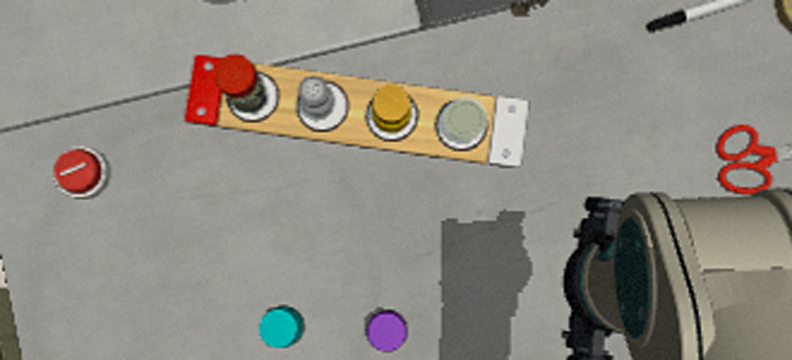

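All four stand on their marks: the spice jar at crop (240,82), the salt shaker at (317,97), the yellow jar at (391,108) and the pot at (462,122). Offsets are 4 mm or less, and the arm is clear, so I'm handing in.

```bash
python3 -c "
from bench import arm
print(arm.job_done())"
```

```text
the job is handed in; nothing more can be done
None
```

All four condiments are on the board in order of height: spice jar next to the red end, then salt shaker, yellow jar and sauce pot next to the white end. The job is handed in. It took about 33 s of the 90 s.

**Final position check (top camera):** each piece stands upright and released, within the 13 mm limits.

| Piece | Off its mark along the row | Off its mark across it |
|---|---|---|
| Spice jar | 0.5 mm | 1.6 mm |
| Salt shaker | 2.1 mm | 0.9 mm |
| Yellow jar | 1.3 mm | 1.0 mm |
| Sauce pot | 4.0 mm | 1.4 mm |

- **Bystanders:** the timer was still where it started (within 1 mm). The arm hid the steel cup in the last picture, so I couldn't check it directly. It was seen earlier and no move came near it.
- **Disagreements:** the wrist camera put marks 3 and 4 about 5 mm away from where the top camera did, so I aimed between the two. The first grip on the spice jar was 7 mm off-centre, so I opened and regripped before lifting. The salt shaker gripped at 36 mm instead of the listed 44 mm. A close look showed the pads at its narrower middle, and it carried without slipping.

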